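Load the condiment tray, tall bottle at the back first

ROBOT

A 7-joint arm with a two-finger parallel gripper is mounted at the origin on a cart in front of the work surface, level with it; the furniture and walls round the work are solid. World frame = base frame: x ahead of the robot, y to its left, z up, the work surface at z = 0. Lengths are in m, angles in rad, forces in N, time in s.
With the tool pointing down it reaches from about 0.4 to 0.9 m from the base axis. Payload 5.6 kg.
Tool frame: the origin (TCP) lies between the finger pads; the fingertips stand 14 mm ahead of it and the grasp point (between the pads) lies 5 mm behind it; x points along the fingers, y is the direction in which the jaws open and shut, and the axes are right-handed (so a half turn about x gives the same grasp; the last joint's range is limited). The gripper opens to 92 mm and grips with 3 to 60 N. Pads are 20 mm wide; open, the fingers measure 128 mm over their backs; the gripper's body (75 mm by 189 mm) begins 69 mm behind the grasp point.
Start: joints at [-1.148, 0.468, -0.012, 1.603, 0.006, 1.071, -0.056], TCP at [0.292, 0.581, 0.229] pointing down, gripper open.
Joint ranges: [-2.53, 2.53], [-0.31, 2.02], [-1.57, 1.55], [0.28, 2.44], [-1.29, 4.43], [0.15, 1.84], [-2.92, 2.92]. Speed limits (rad/s): [2.57, 2.57, 3.14, 3.14, 3.14, 3.14, 3.14].

INTERFACE

Orientations are given as a 3x3 rotation matrix whose columns are the frame's x, y, z axes.
In Python, from plant import manip gives the robot as it stands. The module is installed in compiled form; this text tells all that it offers.
- The arm moves only by the tool step_arm, never from a script. Its argument "rows" is one flat list of numbers, 5 for each row, row after row: the shift along the tool's x, y, z in units of 60 mm (1.0 is 60 mm), then the turn about the tool's x in units of 6 degrees (1.0 is 6 degrees), then the gripper command: -1 is shut, 1 is fully open, values between are in proportion. In form: [tx, ty, tz, yaw, gripper, tx, ty, tz, yaw, gripper, ...]. A call has 1 to 20 rows; each row shifts and turns the commanded pose from where the row before left it, along the tool's axes as they then stand; what a row does not reach is not made up. A row lasts 1/8 s, in which the tool goes at most 62.5 mm and 10.7 degrees, less where a joint would pass 70% of its speed; a pose out of reach is approached as far as the arm can. A call is refused whole if a number of a shift passes 1 or a number of a turn 1, either way. A call with a gripper value outside its range is refused whole. The fingers move at their own pace and stop on an object; "grip_force" is the grip in N (left out, the last holds). Time passes only in rows, so rows that do not move let the fingers close. It gives the time, the measured TCP pose, the force and the opening at its end, in the units of the state.
- manip.get_obs(): the state, without advancing time (a new reading comes with each control period).
- manip.camera(name): name is "side" or "top"; returns the picture (420x560x3 uint8, red, green, blue); there is no depth.
- manip.camera_model(name): a dict with "mtx" (3x3 intrinsics, pixels), "camera_from_world" (4x4, takes a point from world to camera coordinates). Camera axes: x right, y down, z forward; pixel columns grow to the right and rows downward; lengths in m; the calibration is good to about 2 mm. A picture is of the moment at which its call begins. camera_model takes no time and is no camera call.
- manip.close_job(): hands the job in, once; it reports no verdict.
Trained networks look in the newest picture that a camera, given by its name, has taken for a name from the list of things; names that differ only in an ending like _2 or _b are one class to them, and where a whole thing is asked for, a point or a joint stands for the part that bears it (a point fixed in the world has none). Each returns a list of dicts, best first, with "confidence" (0 to 1); they miss things now and then, are a little off and sometimes report something else, mostly with a low value. They report only what shows in the picture. A call takes as long as a camera call. They do not tell look-alikes from the thing itself.
- manip.spot_in(camera, name): "box" ([left, top, right, bottom] in pixels, round what is visible of it).
- manip.pinpoint(camera, name): "point" ([column, row] in pixels: a listed point, or the origin of a listed thing).
The state is a dict: "time_s": time; "joint_positions": joint angles; "qvel": joint speeds; "tau": joint torques, N m; "tcp_pos": TCP position; "orientation": TCP orientation; "wrist_force": force on the tool from outside, world axes, zero at the start; "torque": the same for the moment, N m; "width": opening from 0.0 (shut) to 1.0 (fully open).
Only numpy, scipy, OpenCV 4.12 (cv2) and the standard library are available. Lean on these libraries where they do the work, as an engineer would, in place of code of your own. Each camera call takes 0.05 s, during which the arm holds its last target.

TASK

Load the two-row wooden condiment tray on the worktop: first stand the tall sauce bottle in the back row (the one nearer the wall), then the short spice jar in the front row (nearer the robot). Both must end standing upright on the tray's floor and let go; do not tip either of them over on the way, and leave the drinking glass standing where it is.

Things in the scene. Friction and masses are not known exactly. Their poses are not given: they have to be found in the camera images.
- bottle: Small sauce bottle with a slim neck and a screw cap: 48 mm across, 183 mm tall, about 0.2 kg. Starts upright on the worktop (z = 0), on the left or on the right of the tray. Origin: centre of its underside; z up along its axis. It is round, so its yaw does not matter. The body is 48 mm wide up to about 80 mm and narrows above to the neck; the cap, about 28 mm wide, takes the top 30 mm and can be gripped from above.
- spice_jar: Short spice jar with a screw lid: 45 mm across, 100 mm tall, about 0.11 kg. Starts upright on the worktop (z = 0), on the other side of the tray from the bottle. Origin: centre of its underside; z up along its axis. The lid, a round cylinder 44 mm across, takes the top 20 mm.
- back_row (a point): Centre of the floor of the tray's back row (the one farther from the robot), on the floor's upper face, 8 mm above the worktop. Axes are the tray's: x to the back, y along the row, z up. The tray is wood, 190 mm (x) by 160 mm (y), fixed to the worktop, with rails 6 mm thick whose tops are 34 mm above the worktop; a divider 6 mm thick, top 28 mm above the worktop, parts it into two rows. Each row is 86 mm deep (x) and 148 mm long (y) inside.
- front_row (a point): Centre of the floor of the tray's front row (the one nearer the robot), 92 mm in front of back_row; same height, size and axes.
- glass: Empty clear drinking glass with a narrow waist, 65 mm across, 88 mm tall, standing on the worktop to the far right. A bystander, to be left where it is. Origin: centre of its underside; z up.
Not all that is in view belongs to the job. Of the things that look like the bottle, the largest one is meant.

How it is judged:
By the outcome, as a careful person would: the job done as asked, in the order asked, and still so for the second after the job is handed in, with the robot touching nothing.
It also fails if it takes over 61 s, if anything falls off the work surface, if the arm or the gripper's body presses on something with over 40 N, if the wrist force passes 120 N, or if a joint passes its speed limit or range.

## Working session

There is one attempt and no reset: what is moved stays moved. The work goes in short steps, Python scripts to look and compute and a tool call to move; the robot and the scene stay as the last step left them, time stands still between calls to the robot, and variables do not carry over. Pictures are saved under pics/ and viewed, and the job is handed in when it is done.

Besides the shell and the picture viewer there is one more tool, called after ">>>" as a command line: name --argument value ..., lists and objects as JSON in quotes. step_arm: Moves the arm, as the interface text tells. Its arguments: {"type":"object","properties":{"rows":{"type":"array"},"grip_force":{"type":"number"}},"required":["rows"]}

```bash
mkdir -p pics
cat > h.py <<'E'
import numpy as np, cv2
from plant import manip
def save(n,f): 
    im=manip.camera(n); cv2.imwrite('pics/'+f,im[:,:,::-1]); return im
def ray(cam,px):
    m=manip.camera_model(cam); K=np.array(m["mtx"]);T=np.array(m["camera_from_world"])
    R=T[:3,:3];o=-R.T@T[:3,3]; d=R.T@np.linalg.inv(K)@np.array([px[0],px[1],1.]); return o,d
def atz(cam,px,z):
    o,d=ray(cam,px); return o+d*(z-o[2])/d[2]
def proj(cam,p):
    m=manip.camera_model(cam); K=np.array(m["mtx"]);T=np.array(m["camera_from_world"])
    c=T[:3,:3]@np.array(p)+T[:3,3]; u=K@c; return u[:2]/u[2]
def tri(p1,p2):
    o1,d1=ray('side',p1);o2,d2=ray('top',p2)
    s=np.linalg.lstsq(np.array([d1,-d2]).T,o2-o1,rcond=None)[0]
    a=o1+d1*s[0];b=o2+d2*s[1]; return (a+b)/2,np.linalg.norm(a-b)
E
python3 - <<'E'
from h import *
np.set_printoptions(precision=4,suppress=True)
for c in ('side','top'):
    save(c,c+'0.png')
    o,d=ray(c,[280,210]);print(c,o,d)
    for n,z in (('bottle',0),('spice_jar',0),('back_row',.008),('front_row',.008),('glass',0)):
        for r in manip.pinpoint(c,n)[:4]: print(n,np.round(r['point'],1),round(r['confidence'],2),atz(c,r['point'],z))
    for n in ('bottle','spice_jar'):
        for r in manip.spot_in(c,n)[:4]: print(n,np.round(r['box'],1),round(r['confidence'],2))
o=manip.get_obs();print(o)
E
```

```text
side [0.6638 0.7133 1.0116] [-0.078  -0.6565 -0.7503]
bottle [325.4 352.6] 0.78 [0.5121 0.2887 0.    ]
bottle [359.6 334.1] 0.55 [0.4207 0.2543 0.    ]
spice_jar [286.2 170.6] 0.63 [ 0.5155 -0.34    0.    ]
front_row [275.7 243. ] 0.92 [ 0.588  -0.0434  0.008 ]
glass [281.8 134.5] 0.63 [ 0.5046 -0.5264  0.    ]
bottle [315.1 309.6 339.3 360.1] 0.97
bottle [352.9 299.8 373.5 338.9] 0.86
bottle [328.7 275.3 343.9 314. ] 0.75
bottle [283.3 143.8 297.4 171.5] 0.51
spice_jar [281.  143.1 295.4 174.1] 0.83
top [ 0.4764 -0.132   1.1476] [ 0.0644  0.0287 -0.9976]
bottle [143.2 220.1] 0.83 [0.5141 0.2843 0.    ]
bottle [149.3 252.8] 0.64 [0.4232 0.2634 0.    ]
bottle [182.  239.6] 0.6 [0.462  0.1728 0.    ]
spice_jar [365.3 227.1] 0.71 [ 0.508 -0.336  0.   ]
back_row [255.3 163.1] 0.55 [ 0.6796 -0.0274  0.008 ]
front_row [256.4 196.1] 0.97 [ 0.5873 -0.0328  0.008 ]
glass [426.7 231. ] 0.56 [ 0.5009 -0.5044  0.    ]
bottle [165.4 229.9 185.1 242.7] 0.78
bottle [130.3 250.2 159.6 261.3] 0.7
bottle [107.6 209.8 146.9 230.1] 0.58
spice_jar [358.4 212.3 378.5 236.7] 0.79
{'time_s': 0.8, 'joint_positions': array([-1.148 ,  0.4675, -0.0116,  1.6027,  0.006 ,  1.0714, -0.0563]), 'qvel': array([ 0.0022,  0.0009,  0.0005,  0.0005, -0.0002, -0.0008, -0.0014]), 'tau': array([  0.0007, -52.0359,  -0.012 , -24.4045,  -0.0567,   0.0112,
         0.    ]), 'tcp_pos': array([0.292 , 0.5808, 0.2286]), 'orientation': array([[ 0.0001,  0.4492,  0.8934],
       [ 0.0001,  0.8934, -0.4492],
       [-1.    ,  0.0001,  0.    ]]), 'wrist_force': array([-0.5363, -0.3575,  0.7392]), 'torque': array([-0.0209, -0.0201,  0.0081]), 'width': 0.9963195115011955}
```

View pics/side0.png

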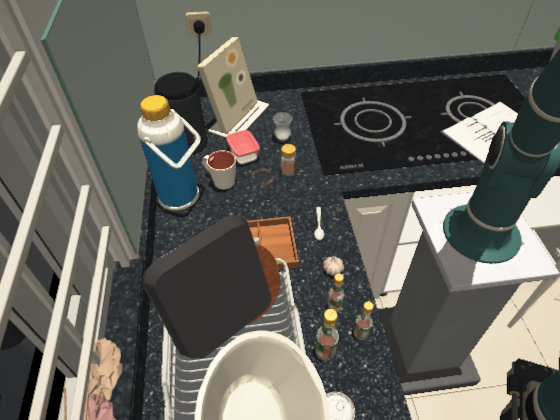

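View pics/top0.png

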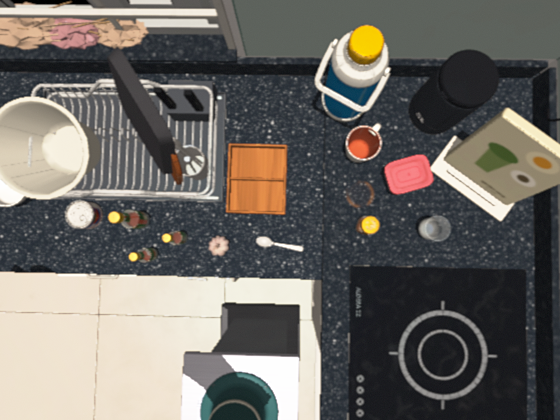

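Run:
```python
import cv2,numpy as np
t=cv2.imread('pics/top0.png');s=cv2.imread('pics/side0.png')
a=cv2.resize(t[130:280,60:310],None,fx=3.2,fy=3.2,interpolation=cv2.INTER_CUBIC)
b=cv2.resize(s[200:370,140:390],None,fx=3.2,fy=3.2,interpolation=cv2.INTER_CUBIC)
cv2.imwrite('pics/t0z.png',a);cv2.imwrite('pics/s0z.png',b)
```

```text
(no output)
```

View pics/t0z.png

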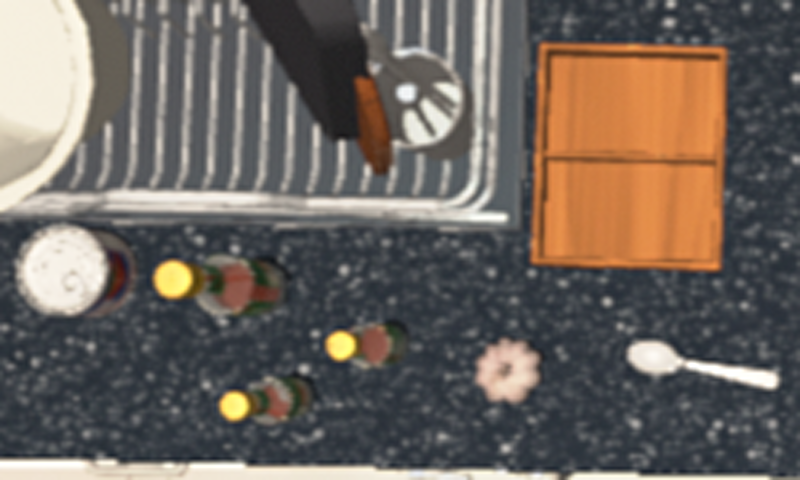

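View pics/s0z.png

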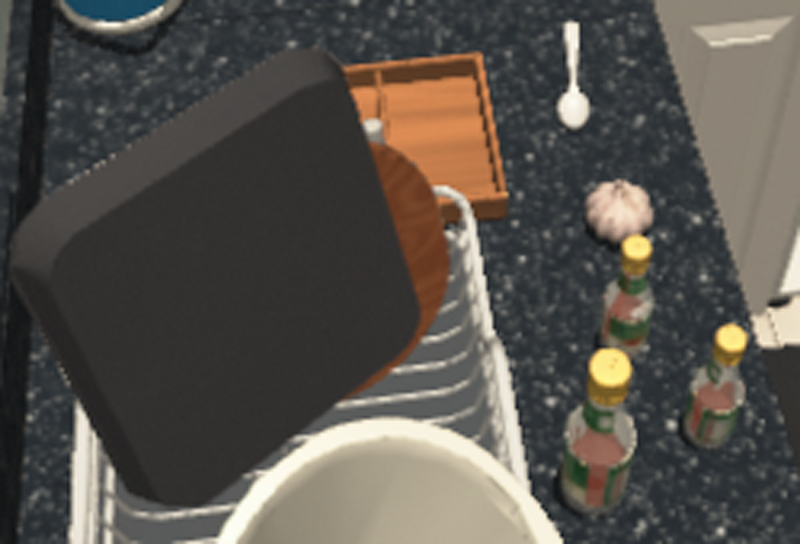

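```bash
python3 - <<'E'
import cv2
from h import *
np.set_printoptions(precision=4,suppress=True)
z=3.2
T=lambda x,y:(60+x/z,130+y/z)
S=lambda x,y:(140+x/z,200+y/z)
print('cap',atz('top',T(176,280),.183),atz('side',S(611,362),.183),tri(S(611,362),T(176,280)))
for p in ((543,45),(726,48),(722,270),(530,265)): print('tray',atz('top',T(*p),.034))
print('jar lid boxes top/side')
for c in('top','side'):
  im=cv2.imread(f'pics/{c}0.png'); h=cv2.cvtColor(im,cv2.COLOR_BGR2HSV)
  m=cv2.inRange(h,(18,130,120),(35,255,255))
  n,l,st,ce=cv2.connectedComponentsWithStats(m)
  for i in range(1,n):
    if st[i][4]>25: print(c,st[i],ce[i],atz(c,ce[i],.09),atz(c,ce[i],.17))
for a,b in (((238,220),(118,52)),((238,220),(160,95)),((150,285),(118,52)),((150,285),(160,130)),((270,300),(170,172))): print(a,b,tri(a,b))
for c,p in(('side',(248,128)),):pass
print('blue cap',tri((155,107),(367,44)))
print('book top', tri((240,42),(505,113)))
E
python3 - <<'E'
import cv2
t=cv2.imread('pics/top0.png');s=cv2.imread('pics/side0.png')
cv2.imwrite('pics/t0y.png',cv2.resize(t[20:190,90:300],None,fx=3.5,fy=3.5,interpolation=cv2.INTER_CUBIC))
E
```

```text
cap [0.5128 0.2854 0.183 ] [0.5114 0.2841 0.183 ] (array([0.5123, 0.2848, 0.1846]), np.float64(0.0010740670701407113))
tray [0.7262 0.0418 0.034 ]
tray [ 0.7263 -0.1148  0.034 ]
tray [ 0.5368 -0.1155  0.034 ]
tray [0.5376 0.0473 0.034 ]
jar lid boxes top/side
top [ 348   25   36   38 1004] [365.8446  42.5996] [ 0.9877 -0.3162  0.09  ] [ 0.949  -0.3023  0.17  ]
top [108 211  13  12 101] [113.5248 216.9406] [0.5177 0.3296 0.09  ] [0.5146 0.2947 0.17  ]
top [361 216  19  18 246] [369.7317 224.4919] [ 0.5124 -0.3312  0.09  ] [ 0.5097 -0.3161  0.17  ]
top [162 233  10  10  56] [166.3393 237.4464] [0.4678 0.1897 0.09  ] [0.4684 0.1653 0.17  ]
top [129 252   9  10  52] [132.7692 256.25  ] [0.4175 0.2749 0.09  ] [0.422  0.2441 0.17  ]
side [140  95  29  26 568] [154.6655 106.9736] [ 0.9377 -0.6319  0.09  ] [ 0.9139 -0.5151  0.17  ]
side [281 144  15  14 127] [288.3622 149.3543] [ 0.5083 -0.3407  0.09  ] [ 0.5218 -0.2492  0.17  ]
side [334 274  10  12  43] [338.1628 280.5581] [0.4589 0.1528 0.09  ] [0.4767 0.2015 0.17  ]
side [364 304   9  10  36] [367.6111 309.6667] [0.4091 0.239  0.09  ] [0.4312 0.2802 0.17  ]
side [324 309  14  18  77] [330.3896 319.1688] [0.4987 0.2506 0.09  ] [0.513  0.2908 0.17  ]
(238, 220) (118, 52) (array([0.7334, 0.1927, 0.4405]), np.float64(0.12205057809436795))
(238, 220) (160, 95) (array([0.7128, 0.1379, 0.3568]), np.float64(0.07103815961357751))
(150, 285) (118, 52) (array([0.8561, 0.2424, 0.304 ]), np.float64(0.004516118328529204))
(150, 285) (160, 130) (array([0.8001, 0.1876, 0.2018]), np.float64(0.15681600636014875))
(270, 300) (170, 172) (array([0.6327, 0.1853, 0.0966]), np.float64(0.00799929846957778))
blue cap (array([ 0.8654, -0.2757,  0.3345]), np.float64(0.002327078445836391))
book top (array([ 0.6653, -0.4963,  0.3981]), np.float64(0.08845867333161))
```

View pics/t0y.png

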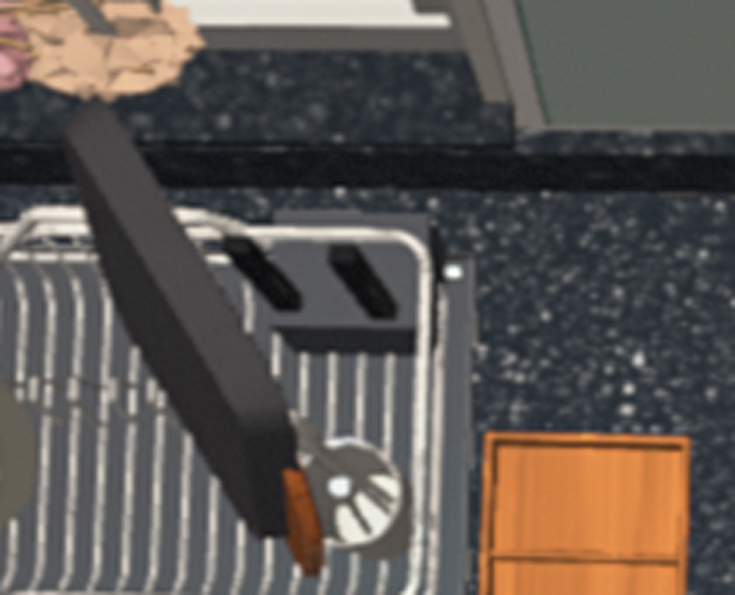

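>>> step_arm --rows '[-0.1,0,0,0.96,1,-0.1,0,0,0.96,1,-0.1,0,0,0.96,1,-0.1,0,0,0.96,1,-0.1,0,0,0.96,1,-0.1,0,0,0.96,1,-0.1,0,0,0.96,1,-0.1,0,0,0.96,1,-0.1,0,0,0.96,1,-0.1,0,0,0.96,1,-0.1,0,0,0.96,1,0,0,0,0,1,0,0,0,0,1]' --grip_force 20

```text
time_s: 2.42
tcp_pos: [0.2918, 0.5807, 0.2943]
orientation: [[-0.0, 1.0, 0.001], [-0.0, 0.001, -1.0], [-1.0, -0.0, 0.0]]
wrist_force: [-0.6, 0.4, -0.5]
width: 0.997
```

Run:
```python
from h import *
np.set_printoptions(precision=4,suppress=True)
print(tri((236,218),(171,143)),tri((257,240),(187,159)))
o=manip.get_obs();print(o['joint_positions'],o['tcp_pos'],o['orientation'])
```

```text
(array([0.6737, 0.1173, 0.3167]), np.float64(0.021088183272785405)) (array([0.6458, 0.1077, 0.2277]), np.float64(0.002416905184666002))
[-1.3136  0.413   0.216   1.5427 -0.0926  1.1962 -1.0805] [0.2918 0.5807 0.2943] [[-0.0002  1.      0.0009]
 [-0.0003  0.0009 -1.    ]
 [-1.     -0.0002  0.0003]]
```

>>> step_arm --rows '[0,0.1,0.3,0,1,0,0.1,0.5,0,1,0,0.1,0.5,0,1,0,0.1,0.5,0,1,0,0.1,0.5,0,1,0,0.1,0.5,0,1,0,0.1,0.5,0,1,0,0.1,0.5,0,1,0,0,0.2,0,1,0,0.48,0.155,0,1,0,0.48,0.155,0,1,0,0.48,0.155,0,1,0,0.48,0.155,0,1,0,0.48,0.155,0,1,0,0.48,0.155,0,1,0,0,0,0,1,0,0,0,0,1]'

```text
time_s: 4.55
tcp_pos: [0.5116, 0.2853, 0.2942]
orientation: [[-0.001, 1.0, 0.0], [0.0, 0.0, -1.0], [-1.0, -0.001, -0.0]]
wrist_force: [-0.3, -0.2, 0.1]
width: 1.003
```

Run:
```python
from h import *
import cv2
t=save('top','top1.png');s=save('side','side1.png')
cv2.imwrite('pics/ts1.png',np.hstack([cv2.resize(t[150:300,50:250],None,fx=2,fy=2),cv2.resize(s[200:350,240:440],None,fx=2,fy=2)])[:,:,::-1])
o=manip.get_obs();print(o['joint_positions'],o['tcp_pos'])
```

```text
[-0.89578513  0.30447097  0.4136632   1.71422307 -0.13315241  1.15095751
 -0.44363806] [0.51135921 0.28557906 0.29450071]
```

View pics/ts1.png

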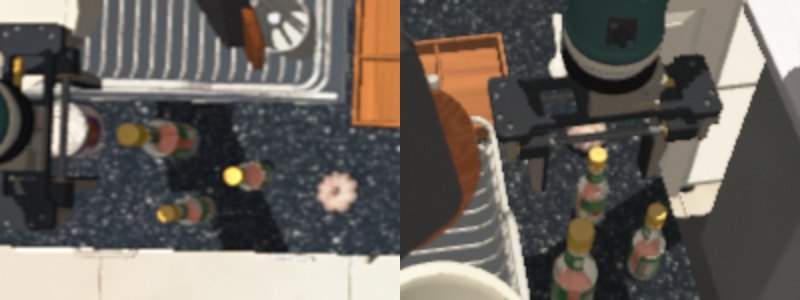

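>>> step_arm --rows '[0.2,0,0,0,1,0.3,0,0,0,1,0.3,0,0,0,1,0.3,0,0,0,1,0.3,0,0,0,1,0.3,0,0,0,1,0.3,0,0,0,1,0.19,0.02,0,0,1,0,0,0,0,1,0,0,0,0,1]'

```text
time_s: 5.9
tcp_pos: [0.5142, 0.2849, 0.1637]
orientation: [[0.001, 1.0, -0.001], [0.0, -0.001, -1.0], [-1.0, 0.001, -0.0]]
wrist_force: [-0.4, 0.2, -0.2]
width: 1.003
```

Run:
```python
from h import *
import cv2
t=save('top','top2.png');s=save('side','side2.png')
cv2.imwrite('pics/ts2.png',np.hstack([cv2.resize(t[150:300,50:250],None,fx=2,fy=2),cv2.resize(s[230:380,240:440],None,fx=2,fy=2)])[:,:,::-1])
o=manip.get_obs();print(o['tcp_pos'],o['wrist_force'])
```

```text
[0.51415958 0.28499577 0.16393078] [ 1.60232487  0.45923432 -0.35736753]
```

View pics/ts2.png

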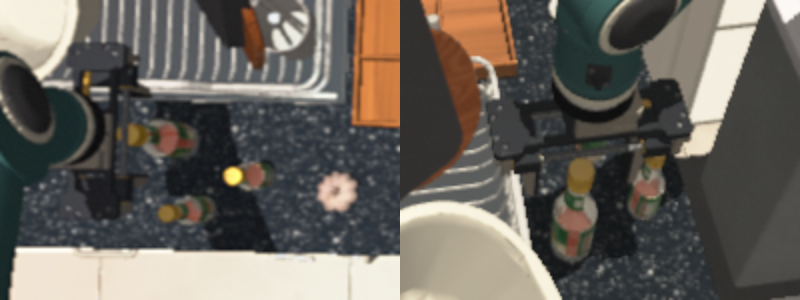

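Run:
```python
from h import *
import cv2
o=manip.get_obs();p=o['tcp_pos']
print(proj('side',p),proj('top',p))
for dx in(-.046,.046): print(proj('side',p+[dx,0,-.014]),proj('top',p+[dx,0,-.014]))
t=cv2.imread('pics/top2.png');s=cv2.imread('pics/side2.png')
for im,c in((t,'top'),(s,'side')):
  for q in (p,p+[.046,0,-.014],p+[-.046,0,-.014]):
    cv2.circle(im,tuple(int(v) for v in np.round(proj(c,q))),1,(255,0,255),-1)
cv2.imwrite('pics/ts2b.png',np.hstack([cv2.resize(t[160:260,60:160],None,fx=4,fy=4),cv2.resize(s[250:350,275:375],None,fx=4,fy=4)]))
```

```text
[329.08057782 318.12323741] [118.56015955 217.32764273]
[349.92248473 318.52769033] [120.12431148 236.44545732]
[307.15541708 324.07208569] [121.77659356 198.84676722]
```

View pics/ts2b.png

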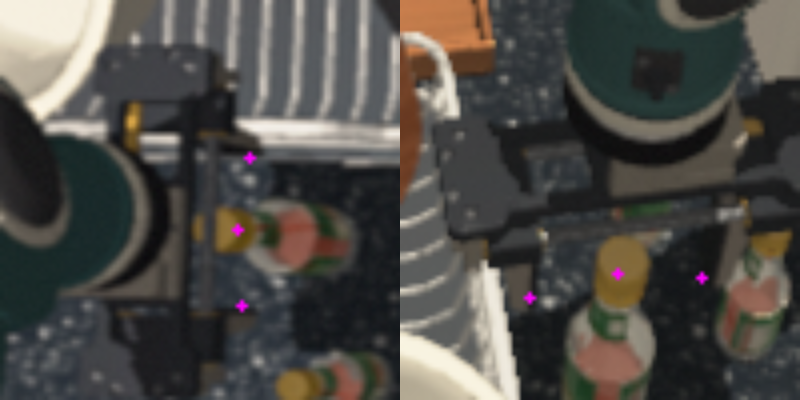

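>>> step_arm --rows '[0,0,0,0,0.2,0,0,0,0,-0.2,0,0,0,0,-0.3,0,0,0,0,-0.4,0,0,0,0,-0.5,0,0,0,0,-0.6,0,0,0,0,-0.8,0,0,0,0,-1,0,0,0,0,-1,0,0,0,0,-1]' --grip_force 25

```text
time_s: 7.25
tcp_pos: [0.5136, 0.2847, 0.1631]
orientation: [[-0.0, 1.0, -0.001], [-0.0, -0.001, -1.0], [-1.0, -0.0, 0.0]]
wrist_force: [0.8, -0.6, -0.8]
width: 0.308
```

>>> step_arm --rows '[-0.05,0,0,0,-1,-0.1,0,0,0,-1,-0.1,0,0,0,-1,-0.15,0,0,0,-1,-0.2,0,0,0,-1,-0.2,0,0,0,-1,-0.2,0,0,0,-1,-0.2,0,0,0,-1,-0.2,0,0,0,-1,-0.2,0,0,0,-1,-0.2,0,0,0,-1,-0.1,0,0,0,-1,-0.1,0,0,0,-1,0,0,0,0,-1]'

```text
time_s: 9.0
tcp_pos: [0.5139, 0.2848, 0.2835]
orientation: [[0.0, 1.0, -0.001], [0.0, -0.001, -1.0], [-1.0, 0.0, -0.0]]
wrist_force: [-0.7, 0.7, -1.9]
width: 0.31
```

Run:
```python
from h import *
import cv2
t=save('top','top3.png');s=save('side','side3.png')
cv2.imwrite('pics/ts3.png',np.hstack([cv2.resize(t[150:300,50:250],None,fx=2,fy=2),cv2.resize(s[230:380,240:440],None,fx=2,fy=2)])[:,:,::-1])
o=manip.get_obs();print(o['tcp_pos'],o['wrist_force'],o['width'],o['torque'])
```

```text
[0.5135084  0.28466437 0.28285297] [ 0.630287   -0.39870839 -0.93903385] 0.30888936301757763 [-0.09888375  0.08622401 -0.04001259]
```

View pics/ts3.png

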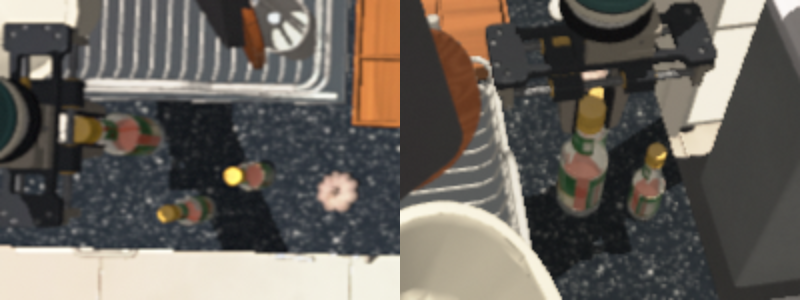

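>>> step_arm --rows '[-0.1,0,0.1,0,-1,-0.1,0,0.2,0,-1,-0.1,0,0.3,0,-1,-0.1,0,0.35,0,-1,0,0,0.4,0,-1,0,0,0.4,0,-1,0,0,0.4,0,-1,0,0,0.4,0,-1,0,0,0.4,0,-1,0,0,0.4,0,-1,0,0,0.4,0,-1,0,0,0.4,0,-1,0,0,0.4,0,-1,0,0,0.35,0,-1,0,0,0.3,0,-1,0,0,0.2,0,-1,0,0,0.15,0,-1,0,0,0.05,0,-1,0,0,0,0,-1]'

```text
time_s: 11.48
tcp_pos: [0.5134, -0.051, 0.3071]
orientation: [[-0.0, 1.0, -0.001], [0.0, -0.001, -1.0], [-1.0, -0.0, -0.0]]
wrist_force: [-0.7, 0.4, -2.9]
width: 0.308
```

>>> step_arm --rows '[0,0.1,0,0,-1,0,0.2,0,0,-1,0,0.3,0,0,-1,0,0.3,0,0,-1,0,0.3,0,0,-1,0,0.3,0,0,-1,0,0.3,0,0,-1,0,0.3,0,0,-1,0,0.25,0,0,-1,0,0.2,0,0,-1,0,0.1,0,0,-1,0,0.1,0,0,-1,0,0,0,0,-1,0,0,0,0,-1]'

```text
time_s: 13.22
tcp_pos: [0.6781, -0.0515, 0.3073]
orientation: [[-0.0, 1.0, -0.001], [0.0, -0.001, -1.0], [-1.0, -0.0, -0.0]]
wrist_force: [-0.5, -0.2, -2.0]
width: 0.309
```

Run:
```python
from h import *
import cv2
t=save('top','top4.png');s=save('side','side4.png')
cv2.imwrite('pics/ts4.png',np.hstack([cv2.resize(t[80:280,150:350],None,fx=2,fy=2),cv2.resize(s[130:330,160:360],None,fx=2,fy=2)])[:,:,::-1])
o=manip.get_obs();print(o['tcp_pos'],o['wrist_force'],o['width'],o['torque'])
```

```text
[ 0.67817235 -0.0514362   0.30743337] [ 0.32286626 -0.57546517 -2.50092962] 0.3123108154518441 [-0.07707834  0.03956944 -0.0113962 ]
```

View pics/ts4.png

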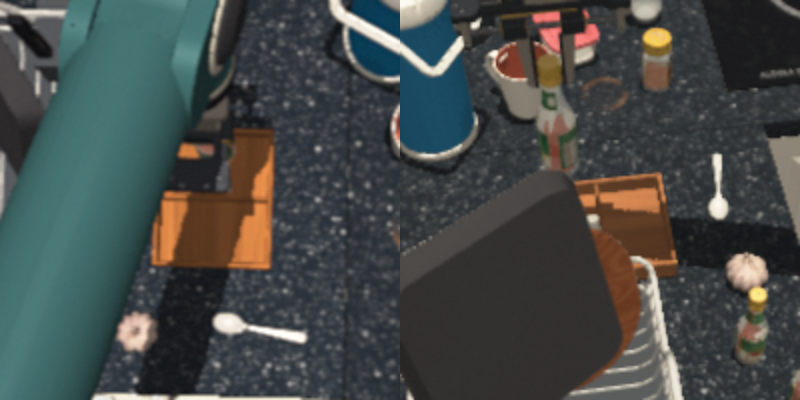

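>>> step_arm --rows '[0.1,0,0,0,-1,0.2,0,0,0,-1,0.2,0,0,0,-1,0.2,0,0,0,-1,0.2,0,0,0,-1,0.2,0,0,0,-1,0.2,0,0,0,-1,0.2,0,0,0,-1,0.2,0,0,0,-1,0.2,0,0,0,-1,0.15,0,0,0,-1,0.1,0,0,0,-1,0.05,0,0,0,-1,0.03,0,0,0,-1,0.02,0,0,0,-1,0,0,0,0,-1,0,0,0,0,-1]'

```text
time_s: 15.45
tcp_pos: [0.6785, -0.0514, 0.1724]
orientation: [[0.0, 1.0, -0.001], [0.0, -0.001, -1.0], [-1.0, 0.0, -0.0]]
wrist_force: [0.4, 0.6, -2.2]
width: 0.309
```

>>> step_arm --rows '[0.01,0,0,0,-1,0.01,0,0,0,-1,0,0,0,0,-1]'

```text
time_s: 15.82
tcp_pos: [0.6785, -0.0514, 0.1712]
orientation: [[0.0, 1.0, -0.001], [0.0, -0.001, -1.0], [-1.0, 0.0, -0.0]]
wrist_force: [0.4, 0.7, -1.7]
width: 0.306
```

Not clearly in contact yet; creep on.

>>> step_arm --rows '[0.01,0,0,0,-1,0.01,0,0,0,-1,0,0,0,0,-1]'

```text
time_s: 16.2
tcp_pos: [0.6789, -0.0515, 0.171]
orientation: [[0.002, 1.0, -0.001], [0.0, -0.001, -1.0], [-1.0, 0.002, -0.0]]
wrist_force: [-1.3, -0.8, 4.9]
width: 0.307
```

>>> step_arm --rows '[0,0,0,0,-0.3,0,0,0,0,-0.1,0,0,0,0,0.1,0,0,0,0,0.3,0,0,0,0,0.6,0,0,0,0,1,0,0,0,0,1,0,0,0,0,1]'

```text
time_s: 17.2
tcp_pos: [0.6784, -0.0514, 0.1698]
orientation: [[0.0, 1.0, -0.001], [-0.0, -0.001, -1.0], [-1.0, 0.0, 0.0]]
wrist_force: [0.7, -0.6, -0.6]
width: 0.999
```

>>> step_arm --rows '[-0.1,0,0,0,1,-0.2,0,0,0,1,-0.3,0,0,0,1,-0.3,0,0,0,1,-0.3,0,0,0,1,-0.3,0,0,0,1,-0.3,0,0,0,1,-0.2,0,0,0,1,0,0,0,0,1]'

```text
time_s: 18.32
tcp_pos: [0.6788, -0.0515, 0.2909]
orientation: [[0.002, 1.0, -0.001], [0.0, -0.001, -1.0], [-1.0, 0.002, -0.0]]
wrist_force: [1.0, -0.8, -0.1]
width: 0.999
```

Run:
```python
from h import *
import cv2
np.set_printoptions(precision=4,suppress=True)
t=save('top','top5.png');s=save('side','side5.png')
for c in('top','side'):
  for r in manip.pinpoint(c,'spice_jar')[:2]: print(c,r['point'],r['confidence'],atz(c,r['point'],0))
cv2.imwrite('pics/ts5.png',np.hstack([cv2.resize(t[80:280,150:350],None,fx=2,fy=2),cv2.resize(s[130:330,160:360],None,fx=2,fy=2)])[:,:,::-1])
o=manip.get_obs();print(o['tcp_pos'],o['wrist_force'],o['width'],o['joint_positions'])
for c,im in(('top',t),('side',s)):
  h=cv2.cvtColor(im,cv2.COLOR_RGB2HSV); m=cv2.inRange(h,(18,110,100),(35,255,255))
  n,l,st,ce=cv2.connectedComponentsWithStats(m)
  for i in range(1,n):
    if st[i][4]>80: print(c,st[i],ce[i],atz(c,ce[i],.09))
print(proj('top',[.511,-.336,.1]),proj('side',[.511,-.336,.1]),proj('side',[.511,-.336,.08]))
```

```text
top [366.7, 221.3] 0.68 [ 0.5241 -0.3397  0.    ]
side [288.0, 170.5] 0.7 [ 0.5096 -0.3396  0.    ]
[ 0.678  -0.0513  0.2889] [ 0.2485  0.3448 -0.7664] 1.002618244894035 [-0.3723  0.5114  0.5899  1.4856 -0.2922  1.2349  0.2546]
top [ 347   25   38   40 1120] [365.292   44.1652] [ 0.9835 -0.3148  0.09  ]
top [361 216  19  18 271] [369.8893 224.524 ] [ 0.5123 -0.3316  0.09  ]
side [140  95  30  26 620] [154.6065 107.3403] [ 0.9378 -0.6298  0.09  ]
side [281 144  15  14 177] [288.1356 150.435 ] [ 0.5097 -0.3357  0.09  ]
side [234 198  11  14 128] [238.9922 204.4453] [ 0.6788 -0.1302  0.09  ]
side [334 273  10  13  97] [338.4124 278.8763] [0.4573 0.1482 0.09  ]
side [363 301  11  13 107] [367.6916 307.1682] [0.4072 0.2328 0.09  ]
[372.3858 224.9633] [287.7219 147.9725] [287.7229 152.8372]
```

View pics/ts5.png

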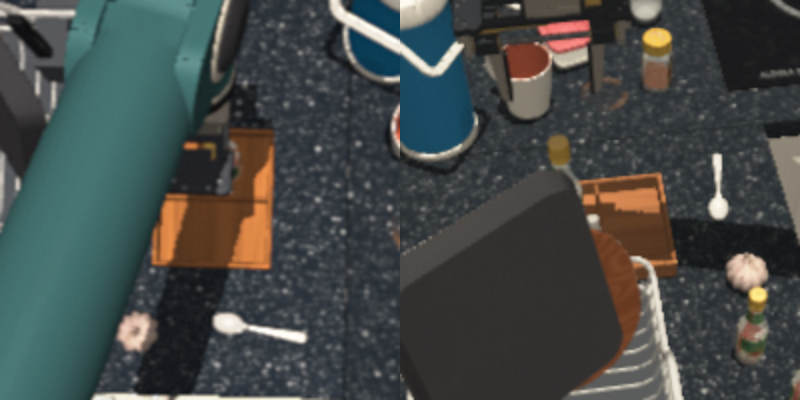

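>>> step_arm --rows '[0,-0.1,0.1,0,1,0,-0.2,0.3,0,1,0,-0.25,0.4,0,1,0,-0.25,0.4,0,1,0,-0.25,0.4,0,1,0,-0.25,0.4,0,1,0,-0.25,0.4,0,1,0,-0.25,0.4,0,1,0,-0.25,0.4,0,1,0,-0.25,0.4,0,1,0,-0.2,0.4,0,1,0,-0.14,0.4,0,1,0,-0.1,0.2,0,1,0,-0.04,0.1,0,1,0,0,0,0,1]'

```text
time_s: 20.4
tcp_pos: [0.5111, -0.3333, 0.2898]
orientation: [[0.0, 1.0, -0.001], [0.0, -0.001, -1.0], [-1.0, 0.0, -0.0]]
wrist_force: [0.4, -0.3, 0.5]
width: 1.0
```

>>> step_arm --rows '[0,0,0,1,1,0,0,0,1,1,0,0,0,1,1,0,0,0,1,1,0,0,0,1,1,0,0,0,1,1,0,0,0,1,1,0,0,0,1,1,0,0,0,1,1,0,0,0,1,1,0,0,0,1,1,0,0,0,1,1,0,0,0,1,1,0,0,0,1,1,0,0,0,1,1,0,0,0,0,1,0,0,0,0,1]'

```text
time_s: 22.52
tcp_pos: [0.5117, -0.3326, 0.2897]
orientation: [[-0.0, 0.002, -1.0], [0.0, -1.0, -0.002], [-1.0, -0.0, 0.0]]
wrist_force: [-0.7, -0.4, 0.3]
width: 1.0
```

Run:
```python
from h import *
import cv2
np.set_printoptions(precision=4,suppress=True)
t=save('top','top6.png');s=save('side','side6.png')
o=manip.get_obs();p=o['tcp_pos'];print(p,o['wrist_force'],o['width'],o['joint_positions'])
for im,c in((t,'top'),(s,'side')):
  for z in (.1,.085): 
    cv2.circle(im,tuple(int(v) for v in np.round(proj(c,[p[0],p[1],z]))),1,(255,0,255),-1)
cv2.imwrite('pics/ts6.png',np.hstack([cv2.resize(t[130:280,280:480],None,fx=2,fy=2),cv2.resize(s[80:230,180:380],None,fx=2,fy=2)])[:,:,::-1])
```

```text
[ 0.5115 -0.3329  0.2898] [ 0.7984 -0.026   0.155 ] 0.9980452598526276 [-0.223   0.4982  1.0484  1.6855 -0.4558  1.2268 -0.6386]
```

View pics/ts6.png

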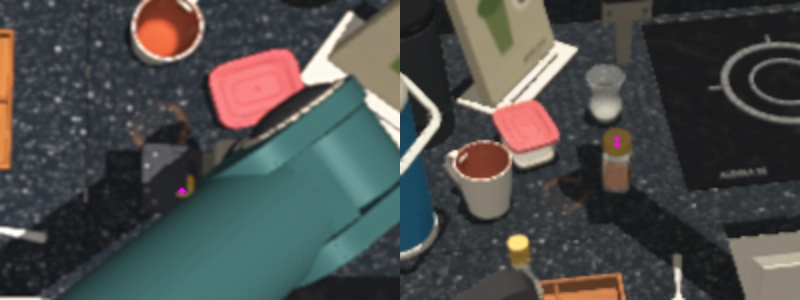

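>>> step_arm --rows '[0.15,0,0,0,1,0.3,0,0,0,1,0.3,0,0,0,1,0.3,0,0,0,1,0.3,0,0,0,1,0.3,0,0,0,1,0.3,0,0,0,1,0.15,0,0,0,1,0,0,0,0,1]'

```text
time_s: 23.75
tcp_pos: [0.5111, -0.3332, 0.1632]
orientation: [[-0.001, -0.001, -1.0], [0.0, -1.0, 0.001], [-1.0, -0.0, 0.001]]
wrist_force: [-0.9, -0.2, 0.6]
width: 0.998
```

Run:
```python
from h import *
import cv2
np.set_printoptions(precision=4,suppress=True)
s=save('side','side7.png')
o=manip.get_obs();p=o['tcp_pos'];print(p,o['wrist_force'],o['width'],o['joint_positions'])
cv2.imwrite('pics/s7.png',cv2.resize(s[50:230,180:420],None,fx=3,fy=3)[:,:,::-1])
```

```text
[ 0.5114 -0.3335  0.1638] [-0.1041 -0.5336  0.6244] 1.0001474747133834 [-0.1407  0.6306  0.9365  1.8038 -0.5927  1.0161 -0.5397]
```

View pics/s7.png

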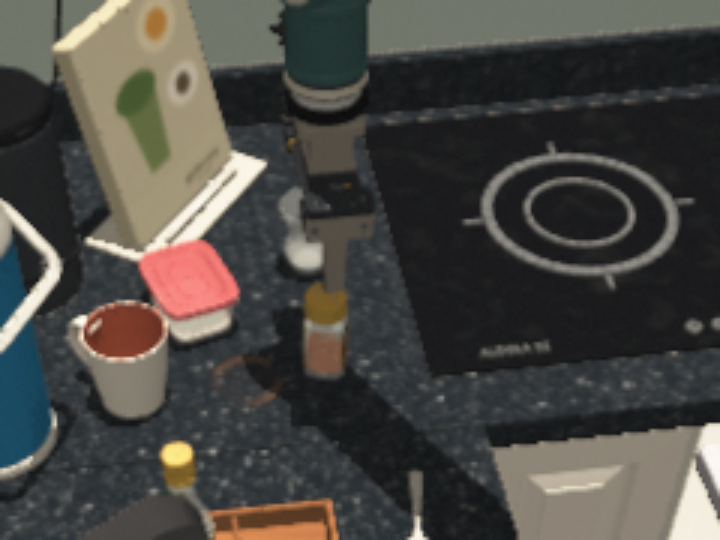

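Run:
```python
from h import *
for q in ([.511,-.287,.149],[.511,-.333,.1],[.511,-.333,0],[.511,-.27,.18]): print(q,(proj('side',q)-[180,50])*3)
```

```text
[0.511, -0.287, 0.149] [330.32417419 288.21954853]
[0.511, -0.333, 0.1] [323.58318106 295.80165941]
[0.511, -0.333, 0] [323.57542728 365.76388512]
[0.511, -0.27, 0.18] [333.06474306 274.87617051]
```

>>> step_arm --rows '[0.15,0,0,0,1,0.2,0,0,0,1,0.2,0,0,0,1,0.2,0,0,0,1,0.2,0,0,0,1,0.2,0,0,0,1,0.15,0,0,0,1,0.08,0,0,0,1,0,0,0,0,1,0,0,0,0,1]'

```text
time_s: 25.05
tcp_pos: [0.5116, -0.3335, 0.0814]
orientation: [[0.001, -0.001, -1.0], [-0.0, -1.0, 0.001], [-1.0, 0.0, -0.001]]
wrist_force: [-0.1, -0.1, 0.7]
width: 1.002
```

>>> step_arm --rows '[0,0,0,0,0.4,0,0,0,0,0.15,0,0,0,0,0.05,0,0,0,0,-0.05,0,0,0,0,-0.15,0,0,0,0,-0.3,0,0,0,0,-1,0,0,0,0,-1,0,0,0,0,-1]' --grip_force 20

```text
time_s: 26.18
tcp_pos: [0.5114, -0.3332, 0.081]
orientation: [[0.0, -0.001, -1.0], [0.0, -1.0, 0.001], [-1.0, -0.0, -0.0]]
wrist_force: [-0.4, 0.7, 1.4]
width: 0.508
```

>>> step_arm --rows '[-0.05,0,0,0,-1,-0.1,0,0,0,-1,-0.15,0,0,0,-1,-0.2,0,0,0,-1,-0.2,0,0,0,-1,-0.2,0,0,0,-1,-0.2,0,0,0,-1,-0.2,0,0,0,-1,-0.1,0,0,0,-1,-0.1,0,0,0,-1,0,0,0,0,-1]'

```text
time_s: 27.55
tcp_pos: [0.5115, -0.3333, 0.1713]
orientation: [[0.0, -0.001, -1.0], [-0.0, -1.0, 0.001], [-1.0, 0.0, -0.0]]
wrist_force: [0.0, -0.3, -1.3]
width: 0.505
```

Run:
```python
from h import *
import cv2
np.set_printoptions(precision=4,suppress=True)
s=save('side','side8.png')
o=manip.get_obs();p=o['tcp_pos'];print(p,o['wrist_force'],o['width'],o['joint_positions'])
cv2.imwrite('pics/s8.png',cv2.resize(s[50:250,180:420],None,fx=3,fy=3)[:,:,::-1])
```

```text
[ 0.5113 -0.3332  0.1709] [ 0.4929 -1.0513 -0.8839] 0.5064550645042513 [-0.1464  0.6221  0.9441  1.7993 -0.5841  1.0276 -0.5458]
```

View pics/s8.png

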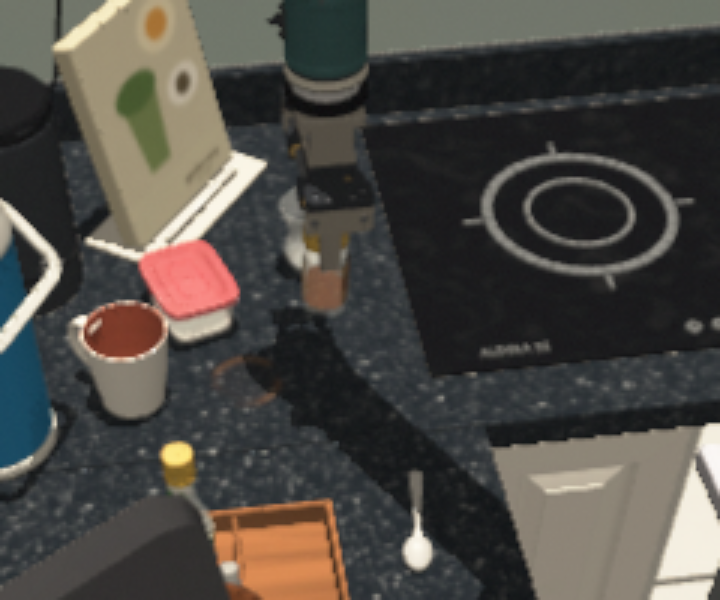

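>>> step_arm --rows '[0,-0.1,-0.02,0,-1,0,-0.2,-0.05,0,-1,0,-0.3,-0.08,0,-1,0,-0.35,-0.08,0,-1,0,-0.35,-0.08,0,-1,0,-0.35,-0.08,0,-1,0,-0.35,-0.08,0,-1,0,-0.35,-0.08,0,-1,0,-0.35,-0.08,0,-1,0,-0.35,-0.08,0,-1,0,-0.35,-0.08,0,-1,0,-0.35,-0.08,0,-1,0,-0.35,-0.08,0,-1,0,-0.3,-0.08,0,-1,0,-0.2,-0.08,0,-1,0,-0.15,-0.05,0,-1,0,-0.09,-0.03,0,-1,0,-0.05,0,0,-1,0,0,0,0,-1,0,0,0,0,-1]'

```text
time_s: 30.1
tcp_pos: [0.5829, -0.0405, 0.1711]
orientation: [[0.0, -0.002, -1.0], [-0.0, -1.0, 0.002], [-1.0, 0.0, -0.0]]
wrist_force: [-0.6, -0.1, -0.8]
width: 0.504
```

Run:
```python
from h import *
import cv2
np.set_printoptions(precision=4,suppress=True)
s=save('side','side9.png');t=save('top','top9.png')
o=manip.get_obs();p=o['tcp_pos'];print(p,o['wrist_force'],o['width'],o['joint_positions'])
cv2.imwrite('pics/ts9.png',np.hstack([cv2.resize(t[80:280,150:350],None,fx=2,fy=2),cv2.resize(s[130:330,160:360],None,fx=2,fy=2)])[:,:,::-1])
```

```text
[ 0.583  -0.0403  0.1711] [-0.3234 -0.1803 -0.3843] 0.5084128805047515 [-0.7002  0.5882  0.9782  1.8649 -0.5776  1.0028 -1.0451]
```

View pics/ts9.png

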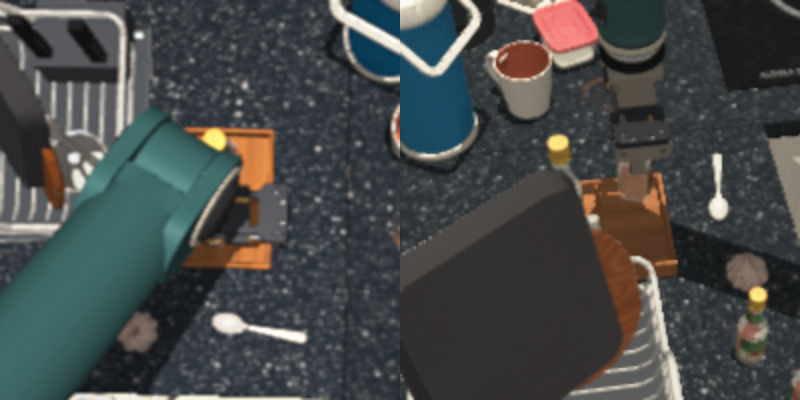

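>>> step_arm --rows '[0.1,0,0,0,-1,0.15,0,0,0,-1,0.2,0,0,0,-1,0.2,0,0,0,-1,0.2,0,0,0,-1,0.2,0,0,0,-1,0.15,0,0,0,-1,0.08,0,0,0,-1,0.04,0,0,0,-1,0.02,0,0,0,-1,0.01,0,0,0,-1,0,0,0,0,-1,0,0,0,0,-1]'

```text
time_s: 31.82
tcp_pos: [0.5831, -0.0399, 0.0902]
orientation: [[0.0, -0.001, -1.0], [0.0, -1.0, 0.001], [-1.0, -0.0, -0.0]]
wrist_force: [0.2, 0.3, -0.9]
width: 0.505
```

>>> step_arm --rows '[0.01,0,0,0,-1,0.01,0,0,0,-1,0,0,0,0,-1]'

```text
time_s: 32.2
tcp_pos: [0.5832, -0.0398, 0.089]
orientation: [[0.0, -0.001, -1.0], [0.0, -1.0, 0.001], [-1.0, -0.0, -0.0]]
wrist_force: [-0.5, 0.2, -0.1]
width: 0.502
```

>>> step_arm --rows '[0.01,0,0,0,-1,0.01,0,0,0,-1,0,0,0,0,-1]'

```text
time_s: 32.58
tcp_pos: [0.584, -0.0397, 0.0888]
orientation: [[0.002, -0.001, -1.0], [0.001, -1.0, 0.001], [-1.0, -0.001, -0.002]]
wrist_force: [-0.8, 2.2, 8.6]
width: 0.505
```

>>> step_arm --rows '[0,0,0,0,0.05,0,0,0,0,0.2,0,0,0,0,0.4,0,0,0,0,0.7,0,0,0,0,1,0,0,0,0,1,0,0,0,0,1]'

```text
time_s: 33.45
tcp_pos: [0.583, -0.0399, 0.0876]
orientation: [[0.0, -0.001, -1.0], [0.0, -1.0, 0.001], [-1.0, -0.0, -0.0]]
wrist_force: [0.1, -0.1, 0.1]
width: 0.999
```

>>> step_arm --rows '[-0.1,0,0,0,1,-0.2,0,0,0,1,-0.3,0,0,0,1,-0.3,0,0,0,1,-0.3,0,0,0,1,-0.3,0,0,0,1,-0.3,0,0,0,1,-0.3,0,0,0,1,-0.3,0,0,0,1,-0.3,0,0,0,1,0,0,0.4,0,1,0,0,0.5,0,1,0,0,0.5,0,1,0,0.3,0.3,0,1,0,0.4,0,0,1,0,0.4,0,0,1,0,0.4,0,0,1,0,0.4,0,0,1,0,0.3,0,0,1,0,0,0,0,1]'

```text
time_s: 35.95
tcp_pos: [0.4806, -0.1733, 0.2502]
orientation: [[0.0, -0.004, -1.0], [-0.0, -1.0, 0.004], [-1.0, 0.0, -0.0]]
wrist_force: [-0.1, 0.2, -0.6]
width: 0.999
```

Run:
```python
from h import *
import cv2
np.set_printoptions(precision=4,suppress=True)
s=save('side','side10.png');t=save('top','top10.png')
o=manip.get_obs();p=o['tcp_pos'];print(p,o['wrist_force'],o['width'])
for c in('top','side'):
  for n in('bottle','spice_jar','glass'):
    for r in manip.pinpoint(c,n)[:3]: print(c,n,np.round(r['point'],1),round(r['confidence'],2),atz(c,r['point'],0 if n=='glass' else .008))
cv2.imwrite('pics/ts10.png',np.hstack([cv2.resize(t[80:280,150:350],None,fx=2,fy=2),cv2.resize(s[130:330,160:360],None,fx=2,fy=2)])[:,:,::-1])
```

```text
[ 0.4809 -0.1714  0.2498] [-0.4251  0.4449  0.1362] 0.9989029976197847
top bottle [152.9 255.9] 0.83 [0.4152 0.2502 0.008 ]
top bottle [183.2 239.2] 0.76 [0.4633 0.1674 0.008 ]
top bottle [259.6 166.9] 0.73 [ 0.6691 -0.0397  0.008 ]
top spice_jar [259.8 195.5] 0.6 [ 0.5891 -0.0423  0.008 ]
top glass [425.5 231.8] 0.72 [ 0.4986 -0.5011  0.    ]
side bottle [331.5 308.9] 0.91 [0.4754 0.1821 0.008 ]
side bottle [357.7 332.4] 0.85 [0.426 0.253 0.008]
side spice_jar [275.9 242.8] 0.75 [ 0.5873 -0.044   0.008 ]
side glass [282.8 137.7] 0.6 [ 0.5035 -0.5083  0.    ]
```

View pics/ts10.png

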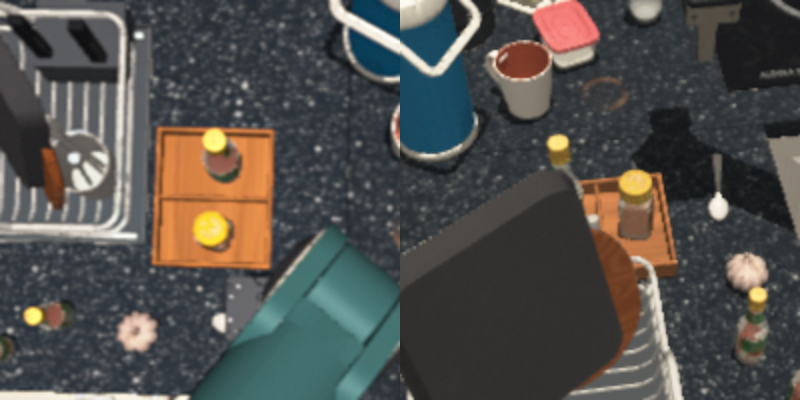

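View pics/side10.png

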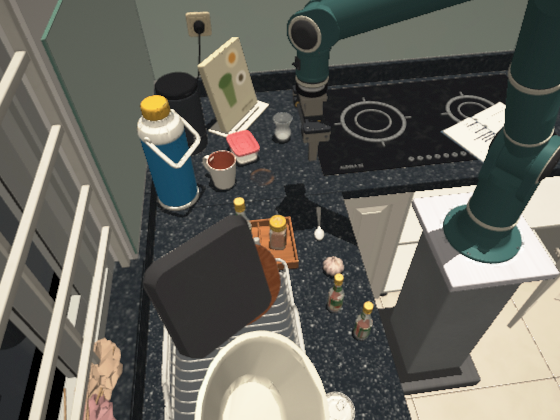

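Both stand upright in their rows, and the glass is unmoved. The arm is clear, so I'm handing in.

Run:
```python
from h import *
print(manip.close_job())
```

```text
the job is handed in; nothing more can be done
None
```

I stood the tall sauce bottle in the tray's back row first, then the spice jar in the front row, and handed the job in at about 36 s of the 61 s allowed. I gripped both by their tops from above, lowered each until it touched the tray floor (5–9 N at the wrist), and released it.

**Bottle:** the last pictures show it upright in the back row, at about (0.67, -0.04) in the top view. The side view shows only its upright cap and neck, because the pan hides its base, and the network did not report it there.

**Jar:** it is upright in the front row, at about (0.59, -0.04), and the two cameras agree to within 2 mm.

**Glass:** it is standing at about (0.50, -0.50). The readings before and after agree to about 4 mm from the top camera. The side camera's readings differ by about 18 mm, which I put down to network error because the arm never went near the glass.

At hand-in the gripper was open and clear of everything, and the wrist read under 1 N.

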